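# Release the pit transfer carriage and push it home past its spring catch

### The arm

A 7-joint arm with a two-finger parallel gripper is mounted at the origin on the work surface; the furniture and walls round the work are solid. World frame = base frame: x ahead of the robot, y to its left, z up, the work surface at z = 0. Lengths are in m, angles in rad, forces in N, time in s.
With the tool pointing down it reaches from about 0.4 to 0.9 m from the base axis. Payload 5.6 kg.
Tool frame: the origin (TCP) lies on the centre line of the jaws, within the pads' length; the fingertips stand 22 mm ahead of it and the grasp point (between the pads) lies 3 mm ahead of it (ctrl.finger_overhang is the distance from the TCP to the fingertips, in m); z points along the fingers, y is the line along which they close (so a half turn about z gives the same grasp; the last joint's range is limited). The gripper opens to 92 mm and grips with 3 to 60 N. Pads are 20 mm wide; open, the fingers measure 128 mm over their backs; the gripper's body (75 mm by 189 mm) begins 69 mm behind the grasp point.
Start: joints at [-1.349, 0.468, -0.012, 1.603, 0.006, 1.071, -0.056], TCP at [0.17, 0.627, 0.237] pointing down, gripper open.
Joint ranges: [-2.53, 2.53], [-0.31, 2.02], [-1.57, 1.55], [0.28, 2.44], [-1.29, 4.43], [0.15, 1.84], [-2.92, 2.92]. Speed limits (rad/s): [2.57, 2.57, 3.14, 3.14, 3.14, 3.14, 3.14].

### API

Orientations are given as a unit quaternion [w, x, y, z].
In Python, from workcell import ctrl gives the robot as it stands.
- The arm moves only by the tool arm_command, never from a script. Its argument "steps" is a list of rows, each a list of 7 numbers: the shift along the tool's x, y, z in mm, then the turn, a rotation vector about the tool's x, y, z in rad, then the finger opening in mm, from 0 to 91.9. In form: [[x, y, z, rx, ry, rz, fingers], ...]. A call has 1 to 20 rows; each row shifts and turns the commanded pose from where the row before left it, along the tool's axes as they then stand; what a row does not reach is not made up. A row lasts 1/12 s, in which the tool goes at most 41.7 mm and 7.16 degrees, less where a joint would pass 70% of its speed; a pose out of reach is approached as far as the arm can. A call is refused whole if a number of a shift passes 41.7 or a number of a turn 0.125, either way. A call with a gripper value outside its range is refused whole. The fingers move at their own pace and stop on an object; "grip_force" is the grip in N (left out, the last holds). Time passes only in rows, so rows that do not move let the fingers close. It gives the time, the measured TCP pose, the force, the opening and the grip force at its end, in the units of the state.
- ctrl.sense(): the state, without advancing time (a new reading comes with each control period).
- ctrl.capture(name): name is "scene" or "top" or "wrist"; returns the picture (384x512x3 uint8, blue, green, red); there is no depth.
- ctrl.get_calibration(name): a dict with "mtx" (3x3 intrinsics, pixels), "camera_from_world" (4x4, takes a point from world to camera coordinates); the wrist camera has in their place "hand_eye" (4x4, takes a point from camera to tool coordinates, whose origin is the TCP and whose axes are the flange's). Camera axes: x right, y up, looking along -z (the intrinsics and any distortion apply to the point x, -y, -z); pixel columns grow to the right and rows downward; lengths in m; the calibration is good to about 2 mm. The wrist camera is an equidistant fisheye: a pixel r from the principal point sees the ray r / f radians off the axis. A picture is of the moment at which its call begins: read the wrist's pose just before it. get_calibration takes no time and is no camera call.
- ctrl.job_done(): hands the job in; it is judged then, once.
The state is a dict: "time": time; "joint_positions": joint angles; "qvel": joint speeds; "joint_efforts": joint torques, N m; "eef_pos": TCP position; "eef_rot": TCP orientation; "contact_force": force on the tool from outside, world axes, zero at the start; "wrist_torque": the same for the moment, N m; "width": opening from 0.0 (shut) to 1.0 (fully open); "gripper_force": force on a finger pad.
Only numpy, scipy, OpenCV 4.12 (cv2) and the standard library are available. Lean on these libraries where they do the work, as an engineer would, in place of code of your own. Each camera call takes 0.05 s, during which the arm holds its last target. There are 200 camera calls.

### The job

Press the yellow release bar down with the fingertips to sink the spring catch and, keeping the bar down, push the blue carriage by its red lug past the catch until it is fully home against the end stop; then let the bar spring all the way back up so that the catch locks the carriage, and move clear. Pick nothing up: the red car rides along on the carriage untouched, and the cone, tyre stack and crate nearby stay where they are.

Things in the scene. Friction and masses are not known exactly. Their poses are not given: they have to be found in the camera images.
- fixture: Fixed grey base plate of the transfer fixture, 146 x 300 x 8 mm (x, y, z), screwed to the track table. Origin on its underside at table height. The carriage slides along the fixture's +y axis; the release bar runs parallel to y on the fixture's -x side (robot side), its centre line at fixture x = -40 mm; the carriage's deck is centred at fixture x = +33 mm.
- carriage (a joint): Travel of the blue carriage along the fixture's +y, in m: 0 = against the rear stop, 0.10 = fully home against the end stop. It starts between 0 and 0.02, before the catch. Its black keeper meets the raised catch at 0.022, lies over the sunk catch from 0.022 to 0.050 and has passed it beyond 0.050. It slides with about 2 N of friction and stays where it is left.
- release (a joint): Downward travel of the yellow release bar and its catch (one rigid piece that moves straight up and down), in m: 0 = up, 0.022 = bottomed. A spring lifts it with about 2 N when up and 6 N when bottomed. The catch frees the keeper from 0.012 on; press 0.015 to 0.020 to be safe, and keep that depth all the time the keeper is over the catch (also when it could rest on the catch by itself).
- release_pad (a point): Point on the top of the yellow release bar, on its centre line, in the middle of the ribbed rear end where there is free room to press. The bar is 40 mm wide (fixture x) and its flat top runs from 35 mm behind this point (-y) to the catch 152 mm ahead of it (+y); its top is 38 mm above the table when up, 16 mm when bottomed. It can be pressed anywhere along its length and a fingertip can slide along it while pressing.
- catch_top (a point): Centre of the top of the steel catch, a tooth 30 x 12 mm (fixture x, y) and 16 mm tall on the front end of the release bar; top 54 mm above the table when up.
- push_face (a point): Centre of the flat rear face (looking to the fixture's -y) of the red push lug on the carriage, the face to push. The lug hangs over the release bar: 50 mm wide (fixture x, from 18 mm on the outer side of this point to 32 mm on the inner, where it joins the carriage), 16 mm thick, from 42 to 58 mm above the table. The blue side plate of the carriage begins 28 mm from this point towards fixture +x; behind the lug the space over the bar is free.
- keeper (a point): Centre of the underside of the black keeper, a lug like the red one (16 mm long in y, 42 to 58 mm above the table) 82 mm ahead of it on the same carriage; the catch blocks its front face. A blue side plate joins both lugs on the inner side.
- deck (a point): Centre of the top of the carriage's deck, 24 mm above the table; deck 74 x 150 mm with a 6 mm high rim. z up, y along the travel.
- car_red: Red and white model race car, 55 x 106 x 43 mm, loose on the carriage's deck, lengthwise along the travel; origin on its underside, its top 67 mm above the table. Not to be touched.
- cone_a: Orange traffic cone, 26 x 26 x 30 mm, loose on the table; origin on its underside. Bystander.
- tyre_stack_a: Red and white stack of model tyres, 37 mm across, 36 mm high, loose on the table; origin on its underside. Bystander.
- crate: Small blue open crate, 42 x 54 x 36 mm, loose on the table; origin on its underside. Bystander.

How it is judged:
By the outcome, as a careful person would: the job done as asked, in the order asked, and still so for the second after the job is handed in, with the robot touching nothing.
It also fails if it takes over 38 s, if anything falls off the work surface, if the arm or the gripper's body presses on something with over 40 N, if the wrist force passes 120 N, or if a joint passes its speed limit or range.

## Working session

There is one attempt and no reset: what is moved stays moved. The work goes in short steps, Python scripts to look and compute and a tool call to move; the robot and the scene stay as the last step left them, time stands still between calls to the robot, and variables do not carry over. Pictures are saved under pics/ and viewed, at most 10 in all, crops included, and the job is handed in when it is done.

Besides the shell and the picture viewer there is one more tool, called after "Emit:" as name([rows], argument=value, ...), one row to a line, values as JSON. arm_command: Moves the arm, as the interface text tells. Its arguments: {"type":"object","properties":{"steps":{"type":"array","items":{"type":"array","items":{"type":"number"}}},"grip_force":{"type":"number"}},"required":["steps"]}

```bash
mkdir -p pics
python3 - <<'E'
from workcell import ctrl
import cv2
s=ctrl.sense(); print(s['time'],s['eef_pos'],s['eef_rot'],s['width'],ctrl.finger_overhang)
for n in("scene","top"):
    im=ctrl.capture(n); cv2.imwrite(f"pics/{n}0.png",im)
    c=ctrl.get_calibration(n); print(n,c)
E
```

```text
0.0 [0.17003273 0.62681036 0.23566623] [-5.65353377e-05  1.32048956e-01  9.91242829e-01 -8.50984671e-04] 1.0006765512626845 0.022
scene {'mtx': array([[405.47395418,   0.        , 260.14337498],
       [  0.        , 405.47395418, 189.18027786],
       [  0.        ,   0.        ,   1.        ]]), 'camera_from_world': array([[ 0.68753534, -0.72614965, -0.00135799, -0.33759298],
       [ 0.55691538,  0.52609847,  0.64270184, -0.41651592],
       [-0.46598328, -0.44263651,  0.7661152 , -0.95501941],
       [ 0.        ,  0.        ,  0.        ,  1.        ]])}
top {'mtx': array([[370.03629372,   0.        , 251.16539524],
       [  0.        , 370.03629372, 190.43902616],
       [  0.        ,   0.        ,   1.        ]]), 'camera_from_world': array([[-0.02259979, -0.99974314, -0.00170194,  0.09635601],
       [ 0.9783249 , -0.02246605,  0.20585349, -0.59520393],
       [-0.20583885,  0.00298719,  0.97858134, -0.84974467],
       [ 0.        ,  0.        ,  0.        ,  1.        ]])}
```

View pics/scene0.png

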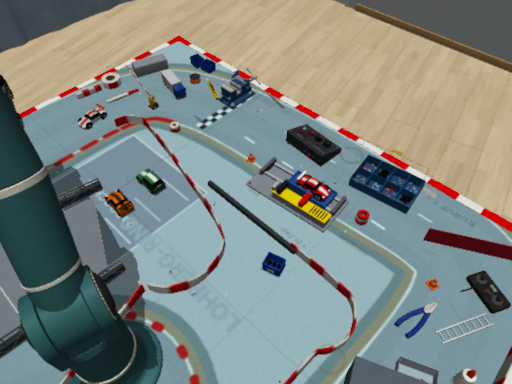

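View pics/top0.png

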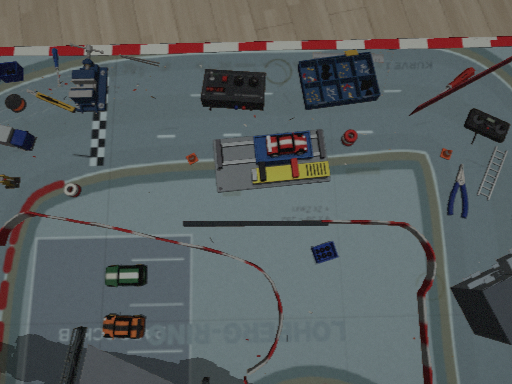

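The top view shows the fixture at about (215-330, 130-190), with the yellow bar on the robot side, its ribbed end at the right near (318,170), and the red lug near (295,167). I'll enlarge both views.

Run:
```python
import cv2
a=cv2.imread("pics/top0.png")[122:197,205:340]; cv2.imwrite("pics/tc.png",cv2.resize(a,None,fx=5.9,fy=5.9,interpolation=cv2.INTER_CUBIC))
a=cv2.imread("pics/scene0.png")[150:235,240:355]; cv2.imwrite("pics/sc.png",cv2.resize(a,None,fx=6.9,fy=6.9,interpolation=cv2.INTER_CUBIC))
```

```text
(no output)
```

View pics/tc.png

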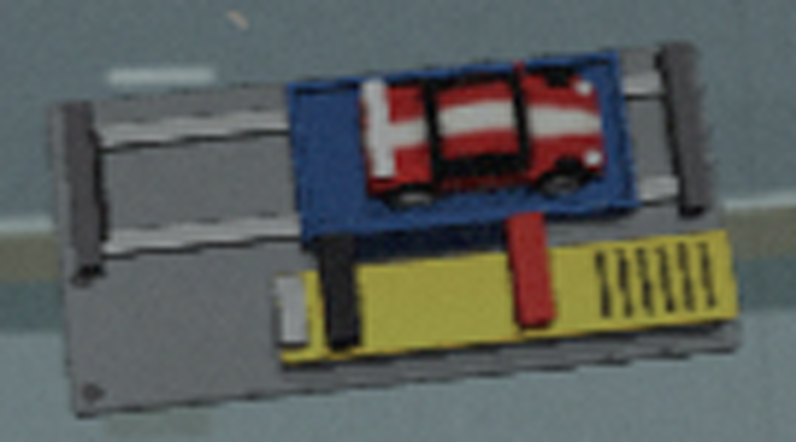

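View pics/sc.png

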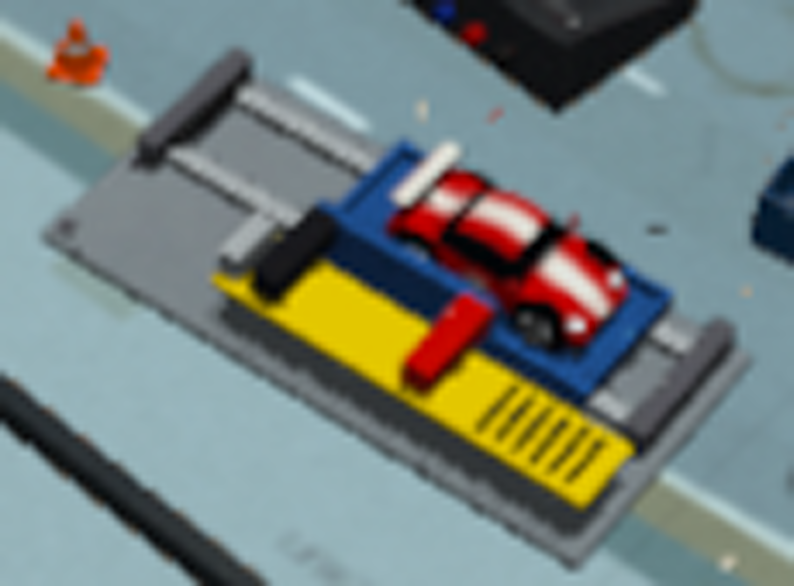

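Bar rear corners in the crops: top (737,317) and (727,230), scene (587,508) and (635,447). Lug top face in the top crop runs (508-552, 215-325). Catch is at (292,312) and keeper at (340,292). I'll triangulate these.

```bash
cat > h.py <<'E'
import numpy as np, cv2
from workcell import ctrl
def P(n):
    c=ctrl.get_calibration(n); return c['mtx']@np.diag([1,-1,-1])@c['camera_from_world'][:3]
O={'top':((205,122),5.9),'scene':((240,150),6.9)}
def px(n,p):
    o,s=O[n]; return (np.array(p,float)+.5)/s-.5+np.array(o)
def tri(a,b):
    X=cv2.triangulatePoints(P('top'),P('scene'),px('top',a),px('scene',b)).ravel(); return X[:3]/X[3]
def atz(n,p,z):
    M=P(n); u=px(n,p); A=np.array([M[0]-u[0]*M[2],M[1]-u[1]*M[2]])
    return np.r_[np.linalg.solve(A[:,:2],-(A[:,2]*z+A[:,3])),z]
E
python3 - <<'E'
from h import *
np.set_printoptions(precision=4,suppress=True)
for k,a,b in [('bar RO',(737,317),(587,508)),('bar RI',(727,230),(635,447)),('bar FO',(283,350),(215,278)),
 ('lug OR',(552,323),(432,362)),('lug OF',(522,325),(405,350)),('lug IR',(543,214),(492,304)),('lug IF',(508,217),(464,296)),
 ('plate FO',(78,412),(42,236)),('plate RO',(742,345),(575,560)), ('catch FO',(280,343),(220,262))]:
    print(k,tri(a,b))
print([atz(n,p,.038) for n,p in[('top',(737,317)),('scene',(587,508)),('top',(727,230)),('scene',(635,447)),('top',(283,350)),('scene',(215,278))]])
print([atz(n,p,.058) for n,p in[('top',(552,323)),('scene',(432,362)),('top',(543,214)),('scene',(492,304)),('top',(522,325)),('scene',(405,350))]])
print([atz(n,p,.008) for n,p in[('top',(78,412)),('scene',(42,236)),('top',(742,345)),('scene',(575,560)),('top',(50,103))]])
E
```

```text
bar RO [ 0.6369 -0.1178  0.0398]
bar RI [ 0.6743 -0.1147  0.0435]
bar FO [0.6252 0.0797 0.0385]
lug OR [ 0.6298 -0.0346  0.0717]
lug OF [ 0.6288 -0.0217  0.0699]
lug IR [ 0.6763 -0.0323  0.068 ]
lug IF [ 0.6767 -0.0179  0.0613]
plate FO [0.6057 0.1706 0.0112]
plate RO [ 0.6284 -0.1232  0.0169]
catch FO [0.6274 0.0803 0.0468]
[array([ 0.6371, -0.118 ,  0.038 ]), array([ 0.6383, -0.1172,  0.038 ]), array([ 0.6763, -0.1162,  0.038 ]), array([ 0.6776, -0.1127,  0.038 ]), array([0.627 , 0.0786, 0.038 ]), array([0.624 , 0.0808, 0.038 ])]
[array([ 0.6314, -0.0352,  0.058 ]), array([ 0.6405, -0.0293,  0.058 ]), array([ 0.6794, -0.0337,  0.058 ]), array([ 0.6832, -0.0278,  0.058 ]), array([ 0.6308, -0.0225,  0.058 ]), array([ 0.6376, -0.0167,  0.058 ])]
[array([0.608 , 0.1698, 0.008 ]), array([0.6062, 0.1734, 0.008 ]), array([ 0.6317, -0.126 ,  0.008 ]), array([ 0.6327, -0.1197,  0.008 ]), array([0.7523, 0.182 , 0.008 ])]
```

Emit:
arm_command([
  [-31, -26, 0, 0, 0, 0, 0],
  [-31, -26, 0, 0, 0, 0, 0],
  [-31, -26, 0, 0, 0, 0, 0],
  [-31, -26, 0, 0, 0, 0, 0],
  [-31, -26, 0, 0, 0, 0, 0],
  [-31, -26, 0, 0, 0, 0, 0],
  [-31, -26, 0, 0, 0, 0, 0],
  [-31, -26, 0, 0, 0, 0, 0],
  [-31, -26, 0, 0, 0, 0, 0],
  [-31, -26, 0, 0, 0, 0, 0],
  [-31, -26, 0, 0, 0, 0, 0],
  [-31, -26, 0, 0, 0, 0, 0],
  [-31, -26, 0, 0, 0, 0, 0],
  [-31, -26, 0, 0, 0, 0, 0],
  [-31, -26, 0, 0, 0, 0, 0],
  [-31, -26, 0, 0, 0, 0, 0],
  [-31, -26, 0, 0, 0, 0, 0],
  [-31, -26, 0, 0, 0, 0, 0],
  [-31, -26, 0, 0, 0, 0, 0],
  [-30, -27, 0, 0, 0, 0, 0],
], grip_force=20)

```text
time: 1.77
eef_pos: [0.6319, -0.039, 0.2362]
eef_rot: [-0.0, 0.132, 0.991, 0.0]
contact_force: [1.0, 0.9, 0.2]
width: 0.004
gripper_force: 0.0
```

Emit:
arm_command([
  [0, 0, 20, 0, 0, -0.085, 0],
  [0, 0, 20, 0, 0, -0.085, 0],
  [0, 0, 20, 0, 0, -0.085, 0],
  [0, 0, 20, 0, 0, -0.084, 0],
  [0, 0, 0, 0, 0, 0, 0],
  [0, 0, 0, 0, 0, 0, 0],
])

```text
time: 2.27
eef_pos: [0.6303, -0.0376, 0.1556]
eef_rot: [-0.001, -0.036, 0.999, 0.0]
contact_force: [-0.5, -0.5, 0.5]
width: 0.006
gripper_force: 0.0
```

Run:
```python
from h import *
from scipy.spatial.transform import Rotation as R
s=ctrl.sense(); q=s['eef_rot']; print(s['time'],s['eef_pos'],s['width'],s['contact_force'],s['joint_positions']);M=R.from_quat(np.r_[q[1:],q[0]]).as_matrix();print(M.round(3))
cv2.imwrite("pics/w1.png",cv2.resize(ctrl.capture("wrist"),None,fx=1.5,fy=1.5))
print(ctrl.get_calibration("wrist"))
```

```text
2.2667 [ 0.63034213 -0.03763151  0.15555136] 0.005685875598385973 [-0.45973312 -0.53751202  0.52770511] [-0.17633822  0.52928315  0.24791022  1.72856311 -0.15798994  0.90612984
  1.77945132]
[[-0.997 -0.072 -0.003]
 [-0.072  0.997  0.   ]
 [ 0.003  0.    -1.   ]]
{'mtx': array([[297.31863964,   0.        , 250.1762976 ],
       [  0.        , 297.31863964, 186.15067422],
       [  0.        ,   0.        ,   1.        ]]), 'hand_eye': array([[ 8.43168136e-04,  9.58507977e-01,  2.85064461e-01,
         7.98413426e-02],
       [ 9.99996614e-01, -1.50996284e-03,  2.11933168e-03,
        -8.10130749e-04],
       [ 2.46183306e-03,  2.85061709e-01, -9.58506005e-01,
        -1.48939941e-01],
       [ 0.00000000e+00,  0.00000000e+00,  0.00000000e+00,
         1.00000000e+00]])}
```

View pics/w1.png

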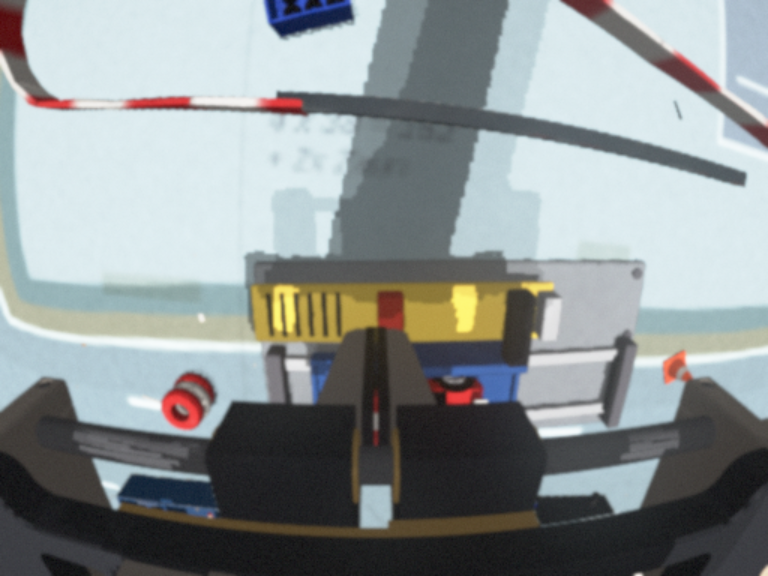

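The wrist view shows the bar from (252,285)/(256,341) at the rear to (553,284) at the front. The lug's rear edge is at x≈378, the keeper at 503-535 and the catch at 542-560. The fingertips hang over the lug. I'll compare this with the earlier positions.

```bash
cat >> h.py <<'E'
from scipy.spatial.transform import Rotation as R
def wz(p,z,k=1.5):
    s=ctrl.sense(); q=s['eef_rot'];M=R.from_quat(np.r_[q[1:],q[0]]).as_matrix()
    c=ctrl.get_calibration("wrist");K=c['mtx'];H=c['hand_eye']
    d=(np.array(p)+.5)/k-.5-K[:2,2]; r=np.hypot(*d); t=r/K[0,0]
    v=np.array([np.sin(t)*d[0]/r,-np.sin(t)*d[1]/r,-np.cos(t)])
    o=s['eef_pos']+M@H[:3,3]; w=M@H[:3,:3]@v
    return o+w*(z-o[2])/w[2]
E
python3 - <<'E'
from h import *
np.set_printoptions(precision=4,suppress=True)
o=np.array([.657,-.1165]); t=np.radians(4.2); A=np.array([[np.cos(t),np.sin(t)],[-np.sin(t),np.cos(t)]])
for k,p,z in [('bar RO',(250,285),.038),('bar RI',(256,341),.038),('bar FO',(553,284),.038),('lug RO',(378,293),.058),('lug FO',(404,293),.058),('keep FO',(535,292),.058),('keep RO',(503,292),.058),
 ('catch FO',(560,294),.054),('catch RO',(542,294),.054),('catch RI',(542,338),.054),('plate FO',(645,263),.008),('plate RO',(252,260),.008)]:
    w=wz(p,z); print(k,w,'local mm',1e3*A@(w[:2]-o))
E
```

```text
bar RO [ 0.6409 -0.1198  0.038 ] local mm [-16.262   -2.1172]
bar RI [ 0.6804 -0.1165  0.038 ] local mm [23.3659 -1.6988]
bar FO [0.6258 0.0785 0.038 ] local mm [-16.8491 196.8064]
lug RO [ 0.6335 -0.0374  0.058 ] local mm [-17.6739  80.5663]
lug FO [ 0.6324 -0.0222  0.058 ] local mm [-17.6633  95.8057]
keep FO [0.6262 0.0582 0.058 ] local mm [-17.9472 176.5338]
keep RO [0.6276 0.0375 0.058 ] local mm [-18.0757 155.7419]
catch FO [0.6275 0.0774 0.054 ] local mm [-15.1718 195.5724]
catch RO [0.6284 0.0649 0.054 ] local mm [-15.2809 183.0163]
catch RI [0.6581 0.0711 0.054 ] local mm [ 14.8318 186.9736]
plate FO [0.6112 0.1716 0.008 ] local mm [-24.5544 290.6325]
plate RO [ 0.6322 -0.1267  0.008 ] local mm [-25.4303  -8.3123]
```

Emit:
arm_command([
  [-10, -18, 0, 0, 0, 0, 0],
  [-11, -18, 0, 0, 0, 0, 0],
  [0, 0, 28, 0, 0, 0, 0],
  [0, 0, 28, 0, 0, 0, 0],
  [0, 0, 24, 0, 0, 0, 0],
  [0, 0, 0, 0, 0, 0, 0],
  [0, 0, 0, 0, 0, 0, 0],
  [0, 0, 0, 0, 0, 0, 0],
])

```text
time: 2.98
eef_pos: [0.6564, -0.072, 0.079]
eef_rot: [0.002, -0.037, 0.999, -0.0]
contact_force: [0.0, 0.3, 0.5]
width: 0.009
gripper_force: 0.0
```

Run:
```python
from h import *
s=ctrl.sense(); print(s['time'],s['eef_pos'],s['width'],s['contact_force'])
o=np.array([.657,-.1165]); t=np.radians(4.2); A=np.array([[np.cos(t),np.sin(t)],[-np.sin(t),np.cos(t)]]);print(1e3*A@(s['eef_pos'][:2]-o))
cv2.imwrite("pics/w2.png",cv2.resize(ctrl.capture("wrist")[150:350,130:390],None,fx=3,fy=3))
```

```text
2.9833 [ 0.65636372 -0.07196797  0.07895421] 0.008552505332023747 [0.0178961  0.29680516 0.54318745]
[ 2.62687666 44.45903346]
```

View pics/w2.png

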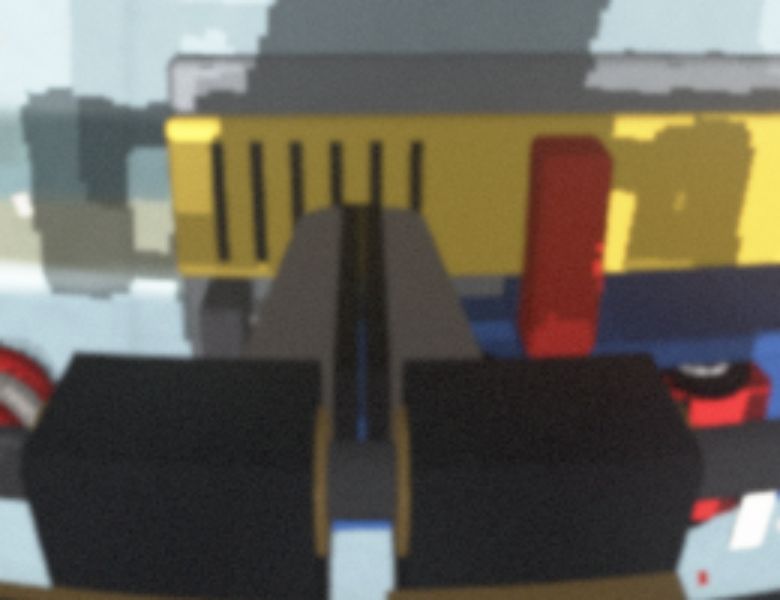

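The closed tips sit over the bar's ribbed end at about (360,210), clear of the red lug, whose rear face is at about x=530. I'll press now.

Emit:
arm_command([
  [2, 0, 9, 0, 0, 0, 0],
  [0, 0, 8, 0, 0, 0, 0],
  [0, 0, 5, 0, 0, 0, 0],
  [0, 0, 5, 0, 0, 0, 0],
  [0, 0, 5, 0, 0, 0, 0],
  [0, 0, 5, 0, 0, 0, 0],
  [0, 0, 0, 0, 0, 0, 0],
  [0, 0, 0, 0, 0, 0, 0],
  [0, 0, 0, 0, 0, 0, 0],
])

```text
time: 3.78
eef_pos: [0.6534, -0.072, 0.0401]
eef_rot: [0.001, -0.037, 0.999, 0.0]
contact_force: [0.3, 0.3, 5.4]
width: 0.001
gripper_force: 2.8
```

Emit:
arm_command([
  [0, 0, -1.5, 0, 0, 0, 0],
  [0, 2, 0, 0, 0, 0, 0],
  [0, 3, 0, 0, 0, 0, 0],
  [0, 3, 0, 0, 0, 0, 0],
  [0, 3, 0, 0, 0, 0, 0],
  [0, 2, 0, 0, 0, 0, 0],
  [0, 0, 0, 0, 0, 0, 0],
  [0, 0, 0, 0, 0, 0, 0],
])

```text
time: 4.45
eef_pos: [0.6523, -0.0608, 0.0417]
eef_rot: [0.001, -0.037, 0.999, -0.001]
contact_force: [0.7, -2.6, 6.5]
width: 0.01
gripper_force: 2.8
```

Emit:
arm_command([
  [0, 2, -0.5, 0, 0, 0, 0],
  [0, 3, 0, 0, 0, 0, 0],
  [0, 3, 0, 0, 0, 0, 0],
  [0, 3, 0, 0, 0, 0, 0],
  [0, 3, 0, 0, 0, 0, 0],
  [0, 3, 0, 0, 0, 0, 0],
  [0, 3, 0, 0, 0, 0, 0],
  [0, 0, 0, 0, 0, 0, 0],
])

```text
time: 5.12
eef_pos: [0.6508, -0.0419, 0.0422]
eef_rot: [0.001, -0.036, 0.999, -0.002]
contact_force: [-0.0, -4.1, 6.0]
width: 0.006
gripper_force: 3.3
```

Emit:
arm_command([
  [0, 3, 0, 0, 0, 0, 0],
  [0, 4, 0, 0, 0, 0, 0],
  [0, 4, 0, 0, 0, 0, 0],
  [0, 4, 0, 0, 0, 0, 0],
  [0, 4, 0, 0, 0, 0, 0],
  [0, 4, 0, 0, 0, 0, 0],
  [0, 4, 0, 0, 0, 0, 0],
  [0, 4, 0, 0, 0, 0, 0],
  [0, 4, 0, 0, 0, 0, 0],
  [0, 4, 0, 0, 0, 0, 0],
  [0, 4, 0, 0, 0, 0, 0],
  [0, 4, 0, 0, 0, 0, 0],
  [0, 0, 0, 0, 0, 0, 0],
])

```text
time: 6.2
eef_pos: [0.647, 0.0052, 0.0421]
eef_rot: [0.0, -0.036, 0.999, -0.001]
contact_force: [-1.2, -4.5, 5.6]
width: 0.004
gripper_force: 3.4
```

Emit:
arm_command([
  [0, 3, 0, 0, 0, 0, 0],
  [0, 4, 0, 0, 0, 0, 0],
  [0, 4, 0, 0, 0, 0, 0],
  [0, 4, 0, 0, 0, 0, 0],
  [0, 3, 0, 0, 0, 0, 0],
  [0, 2, 0, 0, 0, 0, 0],
  [0, 0, 0, 0, 0, 0, 0],
])

```text
time: 6.78
eef_pos: [0.6455, 0.0247, 0.0421]
eef_rot: [0.0, -0.036, 0.999, -0.002]
contact_force: [-1.6, -4.8, 6.3]
width: 0.004
gripper_force: 3.6
```

Emit:
arm_command([
  [0, 1, 0, 0, 0, 0, 0],
  [0, 1, 0, 0, 0, 0, 0],
  [0, 0, 0, 0, 0, 0, 0],
  [0, 0, 0, 0, 0, 0, 0],
])

```text
time: 7.12
eef_pos: [0.6454, 0.0263, 0.0421]
eef_rot: [0.0, -0.036, 0.999, -0.002]
contact_force: [-0.3, -5.9, 6.8]
width: 0.003
gripper_force: 3.7
```

Emit:
arm_command([
  [0, 1, 0, 0, 0, 0, 0],
  [0, 1, 0, 0, 0, 0, 0],
  [0, 1, 0, 0, 0, 0, 0],
  [0, 0, 0, 0, 0, 0, 0],
  [0, 0, 0, 0, 0, 0, 0],
])

```text
time: 7.53
eef_pos: [0.6452, 0.0292, 0.0421]
eef_rot: [0.0, -0.036, 0.999, -0.002]
contact_force: [-0.5, -6.5, 7.0]
width: 0.005
gripper_force: 3.7
```

Emit:
arm_command([
  [0, 1, 0, 0, 0, 0, 0],
  [0, 1, 0, 0, 0, 0, 0],
  [0, 1, 0, 0, 0, 0, 0],
  [0, 0, 0, 0, 0, 0, 0],
  [0, 0, 0, 0, 0, 0, 0],
])

```text
time: 7.95
eef_pos: [0.6449, 0.0322, 0.0421]
eef_rot: [0.0, -0.036, 0.999, -0.002]
contact_force: [-0.9, -5.5, 6.1]
width: 0.004
gripper_force: 3.7
```

Emit:
arm_command([
  [0, 1, 0, 0, 0, 0, 0],
  [0, 1, 0, 0, 0, 0, 0],
  [0, 1, 0, 0, 0, 0, 0],
  [0, 0, 0, 0, 0, 0, 0],
  [0, 0, 0, 0, 0, 0, 0],
])

```text
time: 8.37
eef_pos: [0.6448, 0.0339, 0.0421]
eef_rot: [0.0, -0.036, 0.999, -0.002]
contact_force: [-0.3, -7.9, 7.3]
width: 0.007
gripper_force: 5.7
```

Emit:
arm_command([
  [0, 1, 0, 0, 0, 0, 0],
  [0, 1, 0, 0, 0, 0, 0],
  [0, 0, 0, 0, 0, 0, 0],
  [0, 0, 0, 0, 0, 0, 0],
])

```text
time: 8.7
eef_pos: [0.6448, 0.034, 0.0422]
eef_rot: [0.0, -0.035, 0.999, -0.003]
contact_force: [0.7, -10.4, 6.9]
width: 0.005
gripper_force: 7.2
```

Emit:
arm_command([
  [0, 1.5, 0, 0, 0, 0, 0],
  [0, 1.5, 0, 0, 0, 0, 0],
  [0, 0, 0, 0, 0, 0, 0],
  [0, 0, 0, 0, 0, 0, 0],
])

```text
time: 9.03
eef_pos: [0.6447, 0.0341, 0.0422]
eef_rot: [0.0, -0.034, 0.999, -0.005]
contact_force: [-0.7, -15.9, 6.4]
width: 0.007
gripper_force: 9.9
```

Run:
```python
from h import *
a=ctrl.capture("scene")[145:235,235:355]; b=ctrl.capture("wrist")[130:350,130:470]
cv2.imwrite("pics/m1.png",np.vstack([cv2.resize(a,(400,300),interpolation=cv2.INTER_CUBIC),cv2.resize(b,(400,260))]))
```

```text
(no output)
```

View pics/m1.png

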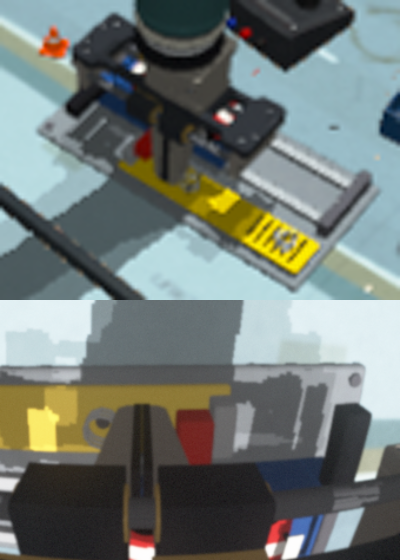

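The lug now sits just behind the sunk catch and the carriage is against the end stop: 16 N push with no motion. I'll back off with the bar still down, then lift straight up.

Emit:
arm_command([
  [0, -4, 0, 0, 0, 0, 0],
  [0, -4, 0, 0, 0, 0, 0],
  [0, -4, 0, 0, 0, 0, 0],
  [0, -4, 0, 0, 0, 0, 0],
  [0, 0, 0, 0, 0, 0, 0],
  [0, 0, -4, 0, 0, 0, 0],
  [0, 0, -4, 0, 0, 0, 0],
  [0, 0, -4, 0, 0, 0, 0],
  [0, 0, -4, 0, 0, 0, 0],
  [0, 0, -4, 0, 0, 0, 0],
  [0, 0, -6, 0, 0, 0, 0],
  [0, 0, -20, 0, 0, 0, 0],
  [0, 0, -30, 0, 0, 0, 0],
  [0, 0, -30, 0, 0, 0, 0],
  [0, 0, -30, 0, 0, 0, 0],
  [0, -30, -10, 0, 0, 0, 0],
  [0, -30, 0, 0, 0, 0, 0],
  [0, -30, 0, 0, 0, 0, 0],
  [0, -30, 0, 0, 0, 0, 0],
  [0, 0, 0, 0, 0, 0, 0],
])

```text
time: 10.8
eef_pos: [0.6529, -0.1016, 0.1878]
eef_rot: [-0.001, -0.032, 0.999, -0.003]
contact_force: [-0.7, -1.4, 0.8]
width: 0.007
gripper_force: 0.0
```

Emit:
arm_command([
  [30, -20, 0, 0, 0, 0, 0],
  [30, -20, 0, 0, 0, 0, 0],
  [30, -20, 0, 0, 0, 0, 0],
  [30, -20, 0, 0, 0, 0, 0],
  [30, 0, 0, 0, 0, 0, 0],
  [0, 0, 0, 0, 0, 0, 0],
  [0, 0, 0, 0, 0, 0, 0],
])

```text
time: 11.38
eef_pos: [0.509, -0.1837, 0.1878]
eef_rot: [-0.0, -0.036, 0.999, 0.0]
contact_force: [1.3, -0.1, -0.2]
width: 0.009
gripper_force: 0.0
```

Run:
```python
from h import *
s=ctrl.sense(); print(s['time'],s['eef_pos'],s['contact_force'])
a=ctrl.capture("scene")[145:235,235:355]; b=ctrl.capture("top")[122:197,205:340]
cv2.imwrite("pics/m2.png",np.vstack([cv2.resize(a,(450,337),interpolation=cv2.INTER_CUBIC),cv2.resize(b,(450,250),interpolation=cv2.INTER_CUBIC)]))
```

```text
11.3833 [ 0.5089852  -0.18366872  0.18778075] [ 1.30887051 -0.09292598 -0.21542533]
```

View pics/m2.png

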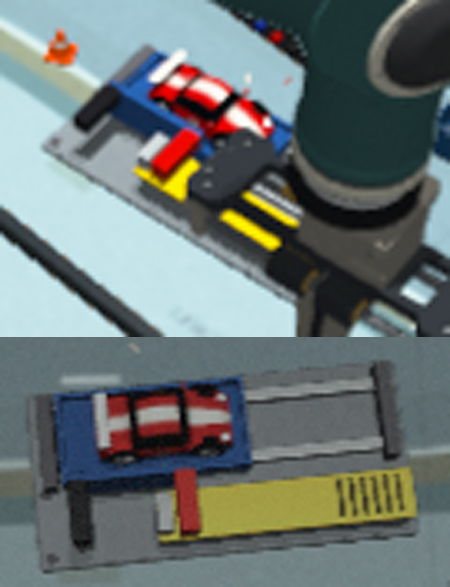

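The carriage deck is against the end stop. The catch is up between lug and keeper, the bar has risen, the car is still on the deck and the arm is clear.

```bash
python3 -c "
from workcell import ctrl
print(ctrl.job_done())"
```

```text
the job is handed in; nothing more can be done
None
```

The job is handed in at about 11.4 s: the carriage is home against the end stop, the bar is back up with the catch locking it, the car rode along untouched, and the arm is clear (the tyre stack and crate were not in the last picture, but the arm never went near them).

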